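Zero a burr mill, back it off five clicks and lock the setting

TASK

Set the grind on the small steel mill on the worktop: nobody knows where its dial stands, so turn the dial clockwise until you feel it come up hard against its stop, then back it off anticlockwise by exactly five clicks. Then run the wing nut above it down clockwise and tighten it firmly against the dial, so that the setting is locked. Leave the mug, jar and lemon where they are.

Things in the scene. Friction and masses are not known exactly. Their poses are not given: they have to be found in the camera images.
- dial_grip (a point): Centre (on the axis, half-way up) of the mill's dial: dark steel, hexagonal, 50 mm across flats, 58 mm across corners, 22 mm high; it is 123 mm above the worktop. x turns with it, square to two flats, as are the lines 60 degrees either side. The mill is fixed and round: body 88 mm across, shoulder 32 mm below this point, neck 36 mm, so fingers may reach 25 mm below it. The nut does not turn with it.
- dial_mark (a point): Small raised mark on the dial's top face, 20 mm from the axis (x outward along it). From above, clockwise closes the mill, anticlockwise backs it off, 9 clicks at most from the stop. A click is 20 degrees (0.349 rad): the dial settles in it by itself; climbing out takes 0.1 to 0.2 N m. It starts 2 to 5 clicks from the stop; the mark's direction does not tell where: the mill stands at any angle.
- burr_mid (a point): Burr inside the mill, out of sight and reach; it turns with the dial. It is 60.0 mm above the worktop when the dial is at its stop and 60.5 mm at the fifth click (0.1 mm a click: too little to read off). The stop lies at a click and is hard: the turning resistance there rises far above a click's (0.35 N m and more is the stop), and a hand that turns on will slip over the dial's corners.
- nut_grip (a point): Steel wing nut on the spindle above the dial: point on its axis, 20 mm above its underside (it is 27 mm high). Its wings are a flat grip 38 mm long (this point's x) and 9 mm thick (y, the way to pinch it), 9 to 27 mm above the underside. x turns with it. The dial's wide top lies 20.5 mm (seated) to 23 mm below this point: keep fingertips above it. It sinks 1 mm per rad clockwise.
- lock_nut (a joint): Wing nut's turn in rad, growing clockwise seen from above: negative while loose (starts -2.3 to -1.2), 0 where it is hard home against the dial. A spring washer under it stiffens it as it goes down: turning takes 0.2 N m at first and about 0.35 N m at the end, then it stops dead. Above -0.05 is firmly tight; there it stays when let go.
- mug: Bystander: mug, about 80 mm across, 101 mm tall, green above and white below. Origin under its middle.
- honey_jar: Bystander: glass jar with a black lid, 63 mm across, 94 mm tall. Origin under its middle.
- lemon: Bystander: lemon, 72 x 57 x 58 mm. Origin under its middle.

How it is judged:
By the outcome, as a careful person would: the job done as asked, in the order asked, and still so for the second after the job is handed in, with the robot touching nothing.
It also fails if it takes over 72 s, if anything falls off the work surface, if the arm or the gripper's body presses on something with over 40 N, if the wrist force passes 120 N, or if a joint passes its speed limit or range.

ROBOT

A 6-joint arm with a two-finger parallel gripper is mounted at the origin on a cart in front of the work surface, level with it; the furniture and walls round the work are solid. World frame = base frame: x ahead of the robot, y to its left, z up, the work surface at z = 0. Lengths are in m, angles in rad, forces in N, time in s.
With the tool pointing down it reaches from about 0.375 to 0.9 m from the base axis. Payload 3.1 kg.
Tool frame: the origin (TCP) lies where the fingers leave the gripper's body, on its centre line; the fingertips stand 70 mm ahead of it and the grasp point (between the pads) lies 51 mm ahead of it; z points along the fingers, y is the line along which they close (so a half turn about z gives the same grasp; the last joint's range is limited). The gripper opens to 87 mm and grips with 3 to 60 N. Pads are 19 mm wide; open, the fingers measure 117 mm over their backs; the gripper's body (75 mm by 190 mm) begins 51 mm behind the grasp point.
Start: joints at [-1.395, 0.527, 1.433, -0, 1.181, -0.178], TCP at [0.217, -0.586, 0.292] pointing down, gripper open.
Joint ranges: [-3.08, 3.08], [-0.75, 2.2], [0.22, 2.44], [-1.43, 4.57], [0, 2.65], [-2.85, 2.85]. Speed limits (rad/s): [2.79, 2.79, 3.14, 3.14, 3.14, 3.14].

INTERFACE

Orientations are given as a unit quaternion [x, y, z, w].
In Python, from rig import robot gives the robot as it stands.
- The arm moves only by the tool send_rows, never from a script. Its argument "deltas" is text: rows parted by semicolons, each of 7 numbers parted by spaces: the shift along the tool's x, y, z in mm, then the turn, a rotation vector about the tool's x, y, z in degrees, then the opening, from 0 (shut) to 1 (fully open). A call has 1 to 10 rows; each row shifts and turns the commanded pose from where the row before left it, along the tool's axes as they then stand; what a row does not reach is not made up. A row lasts 1/8 s, in which the tool goes at most 62.5 mm and 10.7 degrees, less where a joint would pass 70% of its speed; a pose out of reach is approached as far as the arm can. A call is refused whole if a number of a shift passes 62.5 or a number of a turn 10.7, either way. A call with a gripper value outside its range is refused whole. The fingers move at their own pace and stop on an object; "newtons" is the grip in N (left out, the last holds). Time passes only in rows, so rows that do not move let the fingers close. It gives the time, the measured TCP pose, the force, the opening and the grip force at its end, in the units of the state.
- robot.get_obs(): the state, without advancing time (a new reading comes with each control period).
- robot.camera(name): name is "scene" or "side" or "wrist"; returns a dict with "image" (384x512x3 uint8, red, green, blue), "depth" (384x512 float32, m along the optical axis (not along the pixel's ray), 0 where there is no reading), "fovy" (degrees; the focal length in pixels is half the picture's height over the tangent of half this angle, whatever the lens; pixels are square), "cx", "cy" (the principal point, pixels), "k1" (the pictures are not rectified: a ray, as slopes to the right and down, at radius r is drawn at 1 + k1 r^2 times it, then the intrinsics apply), "rvec" (rotation vector, rad) and "tvec" (3), from world to camera coordinates, as OpenCV has them. Camera axes: x right, y down, z forward; pixel columns grow to the right and rows downward; lengths in m; the calibration is good to about 2 mm. A picture is of the moment at which its call begins.
- robot.hand_in(): hands the job in; it is judged then, once.
Trained networks look in the newest picture that a camera, given by its name, has taken for a name from the list of things; names that differ only in an ending like _2 or _b are one class to them, and where a whole thing is asked for, a point or a joint stands for the part that bears it (a point fixed in the world has none). Each returns a list of dicts, best first, with "p" (0 to 1); they miss things now and then, are a little off and sometimes report something else, mostly with a low value. They report only what shows in the picture. A call takes as long as a camera call.
- robot.find_in(camera, thing): "box" ([left, top, right, bottom] in pixels, round what is visible of it).
- robot.cut_out(camera, thing): "region" (384x512 bool, what is visible of it) and "box" ([left, top, right, bottom] in pixels, round what is visible of it).
The state is a dict: "time": time; "q": joint angles; "joint_velocities": joint speeds; "joint_torque": joint torques, N m; "position": TCP position; "tool_rot": TCP orientation; "ft_force": force on the tool from outside, world axes, zero at the start; "moment": the same for the moment, N m; "grip_width": finger opening in m; "grip_force": force on a finger pad.
Only numpy, scipy, OpenCV 4.12 (cv2) and the standard library are available. Lean on these libraries where they do the work, as an engineer would, in place of code of your own. Each camera call takes 0.05 s, during which the arm holds its last target. There are 200 camera calls.

## Working session

There is one attempt and no reset: what is moved stays moved. The work goes in short steps, Python scripts to look and compute and a tool call to move; the robot and the scene stay as the last step left them, time stands still between calls to the robot, and variables do not carry over. Pictures are saved under pics/ and viewed, at most 10 in all, crops included, and the job is handed in when it is done.

Besides the shell and the picture viewer there is one more tool, called after "Request:" as name(argument=value, ...) on one line, values as JSON. send_rows: Moves the arm, as the interface text tells. Its arguments: {"type":"object","properties":{"deltas":{"type":"string"},"newtons":{"type":"number"}},"required":["deltas"]}

```bash
mkdir -p pics
cat > h.py <<'E'
import numpy as np, cv2
from rig import robot
from scipy.spatial.transform import Rotation as R
def K(c):
    f=c["image"].shape[0]/2/np.tan(np.radians(c["fovy"])/2); return f
def rays(c,uv):
    f=K(c); d=(np.atleast_2d(uv).astype(float)-[c["cx"],c["cy"]])/f; s=d.copy()
    for _ in range(20): s=d/(1+c["k1"]*(s**2).sum(1,keepdims=True))
    return np.c_[s,np.ones(len(s))]
def world(c,uv,z=None):
    """deproject: z None -> depth picture, else world plane z"""
    r=rays(c,uv); Rm=cv2.Rodrigues(np.array(c["rvec"],float))[0]; t=np.array(c["tvec"],float).ravel()
    if z is None:
        u=np.atleast_2d(uv).astype(int); dep=c["depth"][u[:,1],u[:,0]]
        return (r*dep[:,None]-t)@Rm
    o=-Rm.T@t; d=r@Rm; return o+d*((z-o[2])/d[:,2])[:,None]
def save(c,name,box=None,s=1):
    im=c["image"][:,:,::-1]
    if box: im=im[box[1]:box[3],box[0]:box[2]]
    cv2.imwrite(f"pics/{name}.png",cv2.resize(im,None,fx=s,fy=s,interpolation=cv2.INTER_CUBIC))
E
python3 - <<'E'
from h import *
ims=[]
for n in ("scene","side","wrist"):
    c=robot.camera(n); ims.append(c["image"][:,:,::-1])
    Rm=cv2.Rodrigues(np.array(c["rvec"],float))[0];print(n,"cam",-Rm.T@np.array(c["tvec"]).ravel())
    for t in ("dial_grip","dial_mark","nut_grip","mug","honey_jar","lemon"):
        r=robot.cut_out(n,t)
        if r:
            m=r[0]["region"]; v,u=np.nonzero(m&(c["depth"]>0)); 
            w=world(c,np.c_[u,v]) if len(u) else np.zeros((1,3))
            print(n,t,round(r[0]["p"],2),np.round(r[0]["box"]),np.median(w,0).round(3),w.min(0).round(3),w.max(0).round(3))
h=[cv2.resize(i,(400,300)) for i in ims]; 
cv2.imwrite("pics/a.png",np.vstack([np.hstack(h[:2]),np.hstack([h[2],h[2]*0])]))
print(robot.get_obs())
E
```

```text
scene cam [ 0.12935449 -0.95017054  0.54801344]
scene dial_grip 0.56 [214. 165. 244. 182.] [ 0.477 -0.207  0.13 ] [ 0.459 -0.222 -0.   ] [0.629 0.065 0.143]
scene dial_mark 0.65 [216. 162. 244. 182.] [ 0.477 -0.208  0.131] [ 0.459 -0.222 -0.   ] [0.629 0.053 0.14 ]
scene nut_grip 0.44 [220. 155. 240. 169.] [ 0.483 -0.197  0.153] [ 0.473 -0.212  0.037] [0.602 0.051 0.164]
scene mug 0.92 [247. 245. 318. 318.] [ 0.428 -0.489  0.066] [ 0.391 -0.512 -0.001] [ 0.537 -0.386  0.103]
scene honey_jar 0.77 [247. 145. 266. 187.] [ 0.613 -0.072  0.06 ] [ 0.591 -0.086 -0.001] [0.727 0.076 0.096]
scene lemon 0.55 [318. 220. 345. 250.] [ 0.613 -0.396  0.041] [ 0.595 -0.416 -0.002] [ 0.7   -0.302  0.059]
side cam [0.53395622 0.44178848 0.53489803]
side dial_grip 0.87 [257. 208. 283. 230.] [ 0.489 -0.174  0.131] [ 0.461 -0.381 -0.002] [ 0.51  -0.162  0.137]
side dial_mark 0.67 [256. 211. 283. 231.] [ 0.488 -0.174  0.132] [ 0.46  -0.211  0.113] [ 0.51  -0.162  0.137]
side nut_grip 0.65 [265. 200. 281. 215.] [ 0.487 -0.184  0.153] [ 0.475 -0.201  0.139] [ 0.497 -0.172  0.164]
side mug 0.59 [263. 161. 29
[... 350 characters left out ...]
': 1.05, 'q': array([-1.39453587e+00,  5.27486103e-01,  1.43267791e+00, -1.96616474e-05,
        1.18140467e+00, -1.78463587e-01]), 'joint_velocities': array([-0.00055017,  0.00039609, -0.00034353,  0.0003876 , -0.00049278,
        0.00078251]), 'joint_torque': array([-1.19416472e-04, -4.40022969e+01, -1.76991069e+01,  6.33157231e-02,
        5.05057443e-02, -1.77559326e-05]), 'position': array([ 0.21712471, -0.58605872,  0.29226399]), 'tool_rot': array([ 9.84311887e-01,  1.76437268e-01, -9.10812797e-06,  1.19718608e-05]), 'ft_force': array([ 0.03371964, -0.35251505,  0.31658884]), 'moment': array([ 0.00095115,  0.01457562, -0.00185625]), 'grip_force': 0.0, 'grip_width': 0.08684408076686195}
```

View pics/a.png

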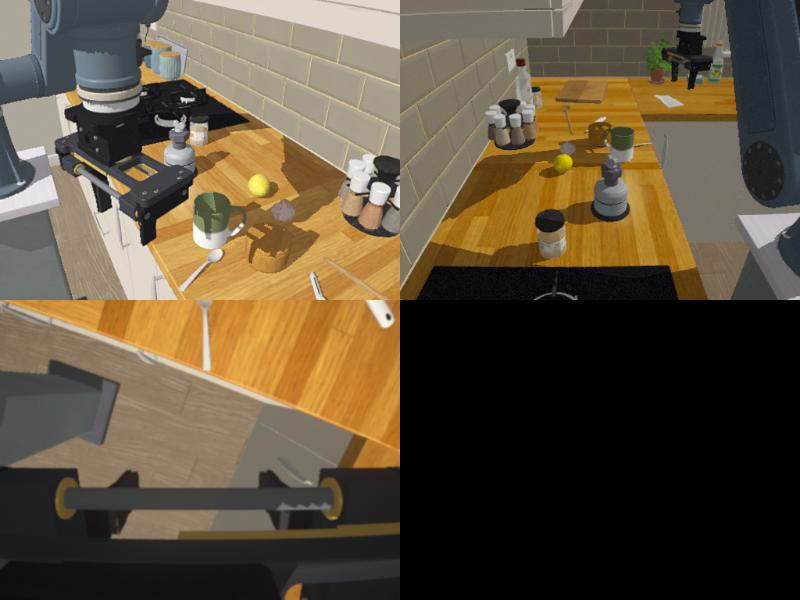

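The mill is at about (0.485, -0.19). I'll bring the wrist camera above it.

Request:
send_rows(deltas="40 -35 0 0 0 0 1;40 -35 0 0 0 0 1;40 -35 0 0 0 0 1;40 -35 0 0 0 0 1;40 -35 0 0 0 0 1;40 -35 0 0 0 0 1;40 -35 0 0 0 0 1;40 -35 0 0 0 0 1;0 0 0 0 0 0 1;0 0 0 0 0 0 1", newtons=40)

```text
time: 2.3
position: [0.4201, -0.2127, 0.2924]
tool_rot: [0.984, 0.177, 0.0, 0.001]
ft_force: [0.2, -0.0, 0.1]
grip_width: 0.0871
grip_force: 0.0
```

Run:
```python
from h import *
c=robot.camera("wrist")
for t in ("dial_grip","dial_mark","nut_grip"):
    for r in robot.cut_out("wrist",t)[:2]:
        m=r["region"]; v,u=np.nonzero(m&(c["depth"]>0)); w=world(c,np.c_[u,v])
        print(t,round(r["p"],2),np.round(r["box"]),np.median(w,0).round(4),w.min(0).round(3),w.max(0).round(3))
o=robot.get_obs();print(o["position"],o["tool_rot"],o["ft_force"],o["moment"])
p=world(c,np.argwhere(c["depth"]>0)[:,::-1])
for lo,hi in((.131,.137),(.152,.17)):
    k=(abs(p[:,2]-(lo+hi)/2)<(hi-lo)/2)&(np.hypot(p[:,0]-.485,p[:,1]+.19)<.05); q=p[k]
    print(k.sum(),np.median(q,0),q.min(0),q.max(0))
np.save("cam.npy",c,allow_pickle=True)
# crop
r=robot.find_in("wrist","dial_grip")
b=r[0]["box"] if r else [200,150,300,250]
x,y=int((b[0]+b[2])/2),int((b[1]+b[3])/2);x=max(x,80);y=max(y,60)
save(c,"b",(x-80,y-60,x+80,y+60),5);print(x-80,y-60)
```

```text
dial_grip 0.73 [225.  76. 292. 146.] [ 0.4864 -0.193   0.1352] [ 0.456 -0.227  0.082] [ 0.517 -0.162  0.164]
dial_mark 0.84 [228.  75. 291. 146.] [ 0.4865 -0.1929  0.1352] [ 0.456 -0.227  0.082] [ 0.517 -0.161  0.163]
nut_grip 0.8 [235.  97. 285. 127.] [ 0.4865 -0.1939  0.1602] [ 0.474 -0.212  0.135] [ 0.498 -0.177  0.166]
[ 0.41956819 -0.21362372  0.2922371 ] [9.84506732e-01 1.75346731e-01 1.62572627e-06 1.34322835e-04] [ 0.84133829  0.23544781 -0.62088445] [ 0.03326872 -0.03378723 -0.03371314]
2299 [ 0.48632482 -0.19304856  0.13519726] [ 0.46069063 -0.22109578  0.13163886] [ 0.51110104 -0.16594332  0.13698935]
667 [ 0.48615739 -0.19365309  0.16225515] [ 0.4734365  -0.21085089  0.15396679] [ 0.49867292 -0.17622285  0.16579235]
180 52
```

View pics/b.png

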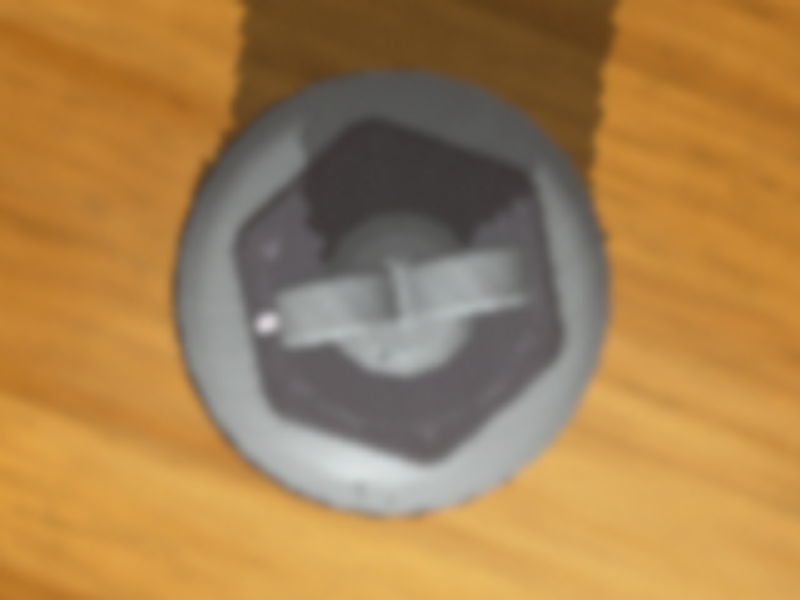

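Picture: a dark hexagonal dial, corners at crop px (375,118), (532,178), (562,352), (430,463), (275,408), (237,240). The white mark is at (267,322), and the wing runs from (282,318) to (525,277).

Run:
```python
from h import *
c=np.load("cam.npy",allow_pickle=True).item()
P=lambda l,z: world(c,np.array(l)/5.+[180-.4,52-.4],z)
h=P([(375,118),(532,178),(562,352),(430,463),(275,408),(237,240)],.134)
m=P([(267,322)],.1345)[0]; w=P([(281,318),(525,278)],.164)
ctr=h.mean(0);print(ctr,np.hypot(*(h-ctr)[:,:2].T))
a=np.degrees(np.arctan2(*(h-ctr)[:,1::-1].T)); print(a, a%60, "flat", np.degrees(np.angle(np.exp(1j*np.radians(a*6)).mean()))/6+30)
print("mark",np.degrees(np.arctan2(*(m-ctr)[1::-1])),np.hypot(*(m-ctr)[:2]))
print("wing ctr",w.mean(0),np.degrees(np.arctan2(*(w[1]-w[0])[1::-1])),np.linalg.norm(w[1]-w[0]))
T=R.from_quat(robot.get_obs()["tool_rot"]).as_matrix();print("tool y yaw",np.degrees(np.arctan2(T[1,1],T[0,1])), "q",robot.get_obs()["q"])
print("tool-frame to centre",T.T@(np.r_[ctr[:2],.174]-robot.get_obs()["position"])*1000)
```

```text
[ 0.48627001 -0.19406837  0.134     ] [0.02743392 0.0273039  0.02738551 0.02726558 0.02726307 0.02758069]
[  29.40214823  -28.15195915  -88.6820148  -149.65510798  151.50008496
   92.31601499] [29.40214823 31.84804085 31.3179852  30.34489202 31.50008496 32.31601499] flat 1.1225672401666849
mark 121.48522106214378 0.02201364226515656
wing ctr [ 0.48552302 -0.19385019  0.164     ] -60.46888238634202 0.03483427089804811
tool y yaw -69.8003162369361 q [-7.08684415e-01  3.21084306e-01  1.80762773e+00 -1.35948063e-04
  1.01279465e+00  5.09632905e-01]
tool-frame to centre [ 69.32453887   4.78727087 118.21270626]
```

Request:
send_rows(deltas="35 2.4 0 0 0 0 1;34.3 2.4 0 0 0 0 1;0 0 0 0 0 -10.2 1;0 0 0 0 0 -10.2 1;0 0 0 0 0 -10.2 1;0 0 0 0 0 -10.2 1;0 0 0 0 0 -10.2 1;0 0 0 0 0 -10.2 1;0 0 0 0 0 -9.7 1;0 0 0 0 0 0 1")

```text
time: 3.8
position: [0.4863, -0.1936, 0.2922]
tool_rot: [0.701, 0.713, -0.0, -0.0]
ft_force: [0.3, -0.2, 0.3]
grip_width: 0.0868
grip_force: 0.0
```

```bash
cat > s.py <<'E'
from h import *
o=robot.get_obs();T=R.from_quat(o["tool_rot"]).as_matrix()
print("t",o["time"],"pos",o["position"].round(4),"yaw y %.2f"%np.degrees(np.arctan2(T[1,1],T[0,1])),"tilt",np.degrees(T[:2,2]).round(2))
print("F tool",(T.T@o["ft_force"]).round(2),"M world",o["moment"].round(3),"q6 %.2f"%o["q"][5],"w",o["grip_width"],"g",o["grip_force"])
print("to dial grip (tool mm)",(T.T@(np.array([.4862,-.194,.174])-o["position"])*1000).round(1))
E
python3 s.py
```

```text
t 3.8 pos [ 0.4863 -0.1936  0.2922] yaw y 1.03 tilt [-0.01  0.  ]
F tool [-0.22  0.25 -0.35] M world [ 0.022 -0.094  0.044] q6 -0.61 w 0.08682534713623759 g 0.0
to dial grip (tool mm) [-4.000e-01 -1.000e-01  1.182e+02]
```

Request:
send_rows(deltas="0 0 40 0 0 0 1;0 0 40 0 0 0 1;0 0 25 0 0 0 1;0 0 13 0 0 0 1;0 0 0 0 0 0 0.5;0 0 0 0 0 0 0.4;0 0 0 0 0 0 0.4;0 0 0 0 0 0 0.4", newtons=8)

```text
time: 4.8
position: [0.4869, -0.1929, 0.175]
tool_rot: [0.7, 0.715, 0.0, 0.001]
ft_force: [-0.4, 0.1, -0.5]
grip_width: 0.0552
grip_force: 0.0
```

```bash
python3 s.py
```

```text
t 4.8 pos [ 0.4869 -0.1929  0.175 ] yaw y 1.22 tilt [ 0.08 -0.05]
F tool [ 0.06 -0.43  0.46] M world [ 0.011 -0.065  0.004] q6 -0.61 w 0.05519427876683024 g 0.0
to dial grip (tool mm) [-1.1 -0.7  1. ]
```

Still closing.

Request:
send_rows(deltas="0 0 0 0 0 0 0.4;0 0 0 0 0 0 0.4;0 0 0 0 0 0 0.4;0 0 0 0 0 0 0.4", newtons=8)

```text
time: 5.3
position: [0.4867, -0.1928, 0.1748]
tool_rot: [0.699, 0.715, 0.0, 0.0]
ft_force: [-0.7, 0.3, 6.5]
grip_width: 0.0496
grip_force: 8.0
```

```bash
python3 s.py
```

```text
t 5.3 pos [ 0.4867 -0.1928  0.1748] yaw y 1.23 tilt [ 0.03 -0.03]
F tool [ 0.29 -0.69 -6.45] M world [0.056 0.041 0.013] q6 -0.61 w 0.04964722558742454 g 7.979319279547781
to dial grip (tool mm) [-1.2 -0.6  0.8]
```

Request:
send_rows(deltas="-0.8 0 0 0 0 0 0.4;0 0 0 0 0 0 0.4;0 0 0 0 0 0 0.4;0 0 0 0 0 5 0.4;0 0 0 0 0 5 0.4;0 0 0 0 0 5 0.4;0 0 0 0 0 5 0.4;0 0 0 0 0 0 0.4", newtons=30)

```text
time: 6.3
position: [0.4867, -0.193, 0.1748]
tool_rot: [0.813, 0.582, 0.0, -0.0]
ft_force: [-0.5, 2.7, 6.2]
grip_width: 0.0496
grip_force: 30.0
```

```bash
python3 s.py
```

```text
t 6.3 pos [ 0.4867 -0.193   0.1748] yaw y -18.82 tilt [0.02 0.05]
F tool [ 2.42 -1.34 -6.23] M world [ 0.358 -0.012  0.018] q6 -0.26 w 0.04958509969269971 g 29.957642080262303
to dial grip (tool mm) [-1.2 -0.1  0.8]
```

Request:
send_rows(deltas="0 0 0 0 0 5 0.4;0 0 0 0 0 5 0.4;0 0 0 0 0 0 0.4")

```text
time: 6.68
position: [0.4867, -0.1929, 0.1748]
tool_rot: [0.861, 0.509, 0.0, -0.0]
ft_force: [0.0, 2.0, 6.3]
grip_width: 0.0494
grip_force: 30.0
```

```bash
python3 s.py
```

```text
t 6.675 pos [ 0.4867 -0.1929  0.1748] yaw y -28.82 tilt [0.02 0.05]
F tool [ 1.78 -0.93 -6.27] M world [ 0.378 -0.007  0.044] q6 -0.09 w 0.04937841747810775 g 29.959003748372197
to dial grip (tool mm) [-1.2  0.1  0.8]
```

Request:
send_rows(deltas="0 0 0 0 0 5 0.4;0 0 0 0 0 5 0.4;0 0 0 0 0 0 0.4")

```text
time: 7.05
position: [0.4866, -0.1929, 0.1748]
tool_rot: [0.902, 0.432, 0.0, -0.0]
ft_force: [-0.1, 2.4, 6.4]
grip_width: 0.0501
grip_force: 30.0
```

```bash
python3 s.py
```

```text
t 7.05 pos [ 0.4866 -0.1929  0.1748] yaw y -38.82 tilt [0.01 0.05]
F tool [ 1.81 -1.63 -6.41] M world [0.383 0.075 0.009] q6 0.09 w 0.05011321030919018 g 29.957464830949903
to dial grip (tool mm) [-1.1  0.3  0.8]
```

Request:
send_rows(deltas="0 0 0 0 0 3 0.4;0 0 0 0 0 3 0.4;0 0 0 0 0 0 0.4")

```text
time: 7.42
position: [0.4866, -0.1929, 0.1748]
tool_rot: [0.923, 0.384, 0.0, -0.0]
ft_force: [-0.9, 2.6, 5.8]
grip_width: 0.0494
grip_force: 30.0
```

```bash
python3 s.py
```

```text
t 7.425 pos [ 0.4866 -0.1929  0.1748] yaw y -44.78 tilt [0.01 0.05]
F tool [ 1.19 -2.46 -5.75] M world [0.351 0.067 0.122] q6 0.19 w 0.049400654960893006 g 29.974088994786143
to dial grip (tool mm) [-1.1  0.5  0.8]
```

Click-level torque (0.12), so not the stop yet. On to the third click plus 6°.

Request:
send_rows(deltas="0 0 0 0 0 5 0.4;0 0 0 0 0 5 0.4;0 0 0 0 0 4 0.4;0 0 0 0 0 3 0.4;0 0 0 0 0 3 0.4;0 0 0 0 0 0 0.4")

```text
time: 8.18
position: [0.4866, -0.1929, 0.1748]
tool_rot: [0.976, 0.218, 0.0, -0.0]
ft_force: [-0.4, 2.9, 6.7]
grip_width: 0.0496
grip_force: 30.0
```

```bash
python3 s.py
```

```text
t 8.175 pos [ 0.4866 -0.1929  0.1748] yaw y -64.78 tilt [0.   0.05]
F tool [ 0.86 -2.86 -6.67] M world [0.38  0.101 0.114] q6 0.54 w 0.049583940732865636 g 29.97404331341386
to dial grip (tool mm) [-0.8  0.8  0.8]
```

Request:
send_rows(deltas="0 0 0 0 0 5 0.4;0 0 0 0 0 5 0.4;0 0 0 0 0 4 0.4;0 0 0 0 0 3 0.4;0 0 0 0 0 3 0.4;0 0 0 0 0 0 0.4")

```text
time: 8.93
position: [0.4859, -0.1929, 0.1747]
tool_rot: [0.999, 0.049, -0.001, 0.0]
ft_force: [-2.6, 1.8, 7.8]
grip_width: 0.0507
grip_force: 31.7
```

```bash
python3 s.py
```

```text
t 8.925 pos [ 0.4859 -0.1929  0.1747] yaw y -84.34 tilt [-0.15 -0.04]
F tool [-2.45 -2.03 -7.83] M world [0.414 0.344 1.416] q6 0.88 w 0.05072913743127177 g 31.702867685817182
to dial grip (tool mm) [0.2 1.1 0.7]
```

Hard stop: 1.4 N m at the fourth click, so the stop is at yaw about -78.8°. Now backing off 6° of wind-up plus 100°.

Request:
send_rows(deltas="0 0 0 0 0 -3 0.4;0 0 0 0 0 -3 0.4;0 0 0 0 0 0 0.4")

```text
time: 9.3
position: [0.4859, -0.193, 0.1747]
tool_rot: [0.995, 0.098, -0.001, -0.001]
ft_force: [-2.3, 1.0, 6.8]
grip_width: 0.0506
grip_force: 29.0
```

```bash
python3 s.py
```

```text
t 9.3 pos [ 0.4859 -0.193   0.1747] yaw y -78.76 tilt [-0.1   0.05]
F tool [-2.03 -1.44 -6.79] M world [ 0.105  0.485 -0.098] q6 0.78 w 0.050628211754185214 g 28.987619082327
to dial grip (tool mm) [0.1 1.  0.7]
```

Request:
send_rows(deltas="0 0 0 0 0 -7 0.4;0 0 0 0 0 -7 0.4;0 0 0 0 0 -6 0.4;0 0 0 0 0 -7 0.4;0 0 0 0 0 -7 0.4;0 0 0 0 0 -6 0.4;0 0 0 0 0 -7 0.4;0 0 0 0 0 -7 0.4;0 0 0 0 0 -6 0.4;0 0 0 0 0 0 0.4")

```text
time: 10.55
position: [0.4865, -0.1937, 0.1747]
tool_rot: [0.813, 0.582, -0.0, 0.0]
ft_force: [-1.6, 0.5, 5.7]
grip_width: 0.0504
grip_force: 29.0
```

Request:
send_rows(deltas="0 0 0 0 0 -7 0.4;0 0 0 0 0 -7 0.4;0 0 0 0 0 -6 0.4;0 0 0 0 0 -7 0.4;0 0 0 0 0 -7 0.4;0 0 0 0 0 -6 0.4;0 0 0 0 0 0 0.4;0 0 0 0 0 0 0.4")

```text
time: 11.55
position: [0.4872, -0.1936, 0.1747]
tool_rot: [0.566, 0.825, 0.0, 0.001]
ft_force: [0.2, -0.0, 5.4]
grip_width: 0.0504
grip_force: 29.0
```

```bash
python3 s.py
```

```text
t 11.55 pos [ 0.4872 -0.1936  0.1747] yaw y 21.08 tilt [ 0.09 -0.02]
F tool [-0.1   0.23 -5.41] M world [ 0.139 -0.158 -0.051] q6 -0.96 w 0.05043842975015142 g 28.98471256834455
to dial grip (tool mm) [ 0.  -1.   0.7]
```

Request:
send_rows(deltas="0 0 0 0 0 0 1;0 0 0 0 0 0 1;0 0 0 0 0 0 1;0 0 0 0 0 0 1;0 0 -30 0 0 0 1;0 0 -45 0 0 0 1;0 0 -45 0 0 0 1;-35 0 0 0 0 0 1;-35 0 0 0 0 0 1;0 0 0 0 0 0 1")

```text
time: 12.8
position: [0.5127, -0.2611, 0.2943]
tool_rot: [0.566, 0.825, -0.0, 0.001]
ft_force: [-1.0, 0.3, 0.3]
grip_width: 0.0872
grip_force: 0.0
```

Request:
send_rows(deltas="0 0 0 0 0 0 1;0 0 0 0 0 0 1")

```text
time: 13.05
position: [0.5114, -0.2576, 0.2939]
tool_rot: [0.564, 0.825, 0.0, -0.001]
ft_force: [0.3, -0.1, 0.5]
grip_width: 0.0873
grip_force: 0.0
```

```bash
python3 s.py
python3 - <<'E'
from h import *
c=robot.camera("wrist");np.save("cam.npy",c,allow_pickle=True)
b=robot.find_in("wrist","dial_grip")[0]["box"]
x,y=max(int((b[0]+b[2])/2),80),max(int((b[1]+b[3])/2),60)
save(c,"c",(x-80,y-60,x+80,y+60),5);print(x-80,y-60)
E
```

```text
t 13.05 pos [ 0.5114 -0.2576  0.2939] yaw y 21.27 tilt [-0.07  0.07]
F tool [-0.22  0.2  -0.53] M world [ 0.025 -0.092  0.017] q6 -1.03 w 0.08727719862976435 g 0.0
to dial grip (tool mm) [ 68.3  -0.3 120. ]
175 52
```

View pics/c.png

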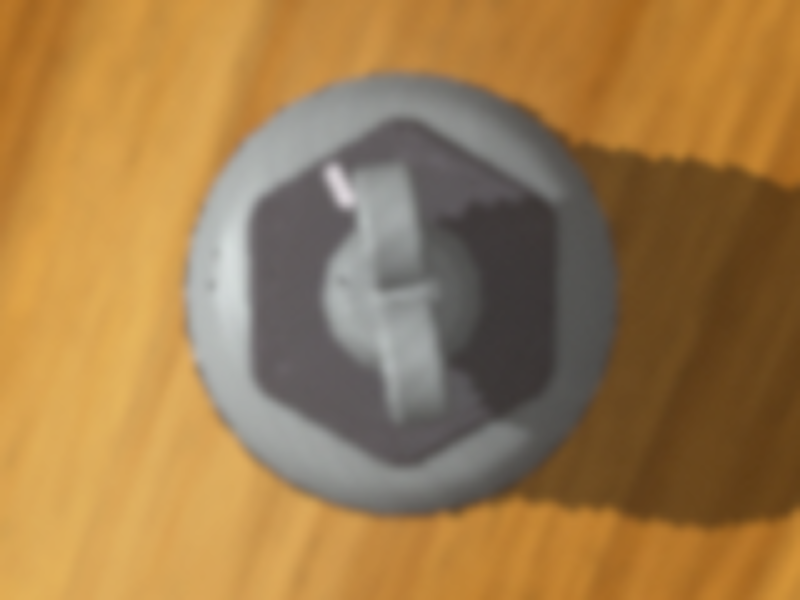

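Hexagon corners at crop (402,117), (555,203), (553,381), (402,466), (252,381), (252,205). The mark is a stroke from (330,168) to (350,205), and the wing runs from (382,165) to (415,418).

Run:
```python
from h import *
c=np.load("cam.npy",allow_pickle=True).item()
P=lambda l,z: world(c,np.array(l)/5.+[175-.4,52-.4],z)
h=P([(402,117),(555,203),(553,381),(402,466),(252,381),(252,205)],.134)
m=P([(330,168),(350,205)],.1345).mean(0); w=P([(382,165),(415,418)],.164)
ctr=h.mean(0);print(ctr)
a=np.degrees(np.arctan2(*(h-ctr)[:,1::-1].T)); print("flat", np.degrees(np.angle(np.exp(1j*np.radians(a*6)).mean()))/6+30)
print("mark",np.degrees(np.arctan2(*(m-ctr)[1::-1])),np.hypot(*(m-ctr)[:2]))
print("wing ctr",w.mean(0),np.degrees(np.arctan2(*(w[1]-w[0])[1::-1])),np.linalg.norm(w[1]-w[0]))
p=world(c,np.argwhere(c["depth"]>0)[:,::-1]);k=(p[:,2]>.158)&(np.hypot(p[:,0]-.486,p[:,1]+.194)<.025);q=p[k];e,v=np.linalg.eigh(np.cov(q[:,:2].T));print(q.mean(0),(q[:,:2].max(0)+q[:,:2].min(0))/2,q[:,2].max(),np.percentile(q[:,2],90),np.degrees(np.arctan2(v[1,1],v[0,1])))
```

```text
[ 0.48613657 -0.19335261  0.134     ]
flat 21.319522593437213
mark 142.11426463371131 0.019372167065051286
wing ctr [ 0.48566619 -0.19379559  0.164     ] -61.12902594476349 0.03539769099073596
[ 0.48639867 -0.19353654  0.1621877 ] [ 0.48649439 -0.19388854] 0.16561150039249267 0.1641328633041802 120.97993546522012
```

The dial is 20° anticlockwise of its start, four clicks from the stop, so it's now at click 5. Next is the nut: pinch direction yaw 30°, TCP z 0.209.

Request:
send_rows(deltas="34.3 -0.2 0 0 0 -4.4 1;34.3 -0.2 0 0 0 -4.4 1;0 0 0 0 0 0 1;0 0 0 0 0 0 1;0 0 40 0 0 0 0.5;0 0 30 0 0 0 0.3;0 0 14 0 0 0 0.3;0 0 0 0 0 0 0.3;0 0 0 0 0 0 0.3", newtons=8)

```text
time: 14.28
position: [0.4851, -0.1967, 0.2112]
tool_rot: [0.5, 0.866, -0.0, 0.001]
ft_force: [0.2, -0.6, -0.0]
grip_width: 0.0447
grip_force: 0.0
```

```bash
python3 s.py
```

```text
t 14.275 pos [ 0.4851 -0.1967  0.2112] yaw y 30.01 tilt [ 0.11 -0.08]
F tool [-0.63 -0.17  0.01] M world [ 0.019 -0.11   0.005] q6 -1.12 w 0.04468584319185425 g 0.0
to dial grip (tool mm) [ 1.9  2.3 37.1]
```

Request:
send_rows(deltas="2 2.4 2 0 0 0 0.3;0 0 0 0 0 0 0;0 0 0 0 0 0 0;0 0 0 0 0 0 0;0 0 0 0 0 0 0;0 0 0 0 0 0 0;0 0 0 0 0 0 0;0 0 0 0 0 0 0;0 0 0 0 0 0 0", newtons=8)

```text
time: 15.4
position: [0.4863, -0.1927, 0.2086]
tool_rot: [0.5, 0.866, 0.001, 0.001]
ft_force: [4.1, 3.7, 0.3]
grip_width: 0.0217
grip_force: 7.5
```

```bash
python3 s.py
```

```text
t 15.4 pos [ 0.4863 -0.1927  0.2086] yaw y 29.99 tilt [0.13 0.03]
F tool [ 1.16  5.44 -0.26] M world [ 0.679 -0.867  0.022] q6 -1.12 w 0.021657826884708856 g 7.467682644136175
to dial grip (tool mm) [-1.  -0.8 34.6]
```

The pads stopped at 21.7 mm, so the tips are on the nut's hub rather than the wings. Open, rise 9 mm and close again.

Request:
send_rows(deltas="0 0 0 0 0 0 0.4;0 0 0 0 0 0 0.4;0 0 -9 0 0 0 0.4;0 0 0 0 0 0 0;0 0 0 0 0 0 0;0 0 0 0 0 0 0;0 0 0 0 0 0 0;0 0 0 0 0 0 0;0 0 0 0 0 0 0;0 0 0 0 0 0 0", newtons=8)

```text
time: 16.65
position: [0.4863, -0.1925, 0.2172]
tool_rot: [0.5, 0.866, 0.001, 0.001]
ft_force: [3.8, 2.5, -0.5]
grip_width: 0.0091
grip_force: 8.0
```

```bash
python3 s.py
```

```text
t 16.65 pos [ 0.4863 -0.1925  0.2172] yaw y 30.02 tilt [0.12 0.05]
F tool [0.31 4.53 0.53] M world [ 0.635 -0.841  0.107] q6 -1.12 w 0.009115082934833743 g 7.999810546525623
to dial grip (tool mm) [-1.2 -0.9 43.2]
```

Now it's on the wing (9.1 mm). Firm up the grip and turn clockwise, following the nut down.

Request:
send_rows(deltas="-0.6 0.4 0 0 0 0 0;0 0 0 0 0 0 0;0 0 0 0 0 0 0;0 0 0.15 0 0 8 0;0 0 0.15 0 0 8 0;0 0 0.15 0 0 8 0;0 0 0.15 0 0 8 0;0 0 0.15 0 0 8 0;0 0 0.15 0 0 8 0;0 0 0 0 0 0 0", newtons=50)

```text
time: 17.9
position: [0.4867, -0.1926, 0.2164]
tool_rot: [0.809, 0.588, 0.001, -0.0]
ft_force: [3.7, 3.5, 0.1]
grip_width: 0.0084
grip_force: 50.0
```

```bash
python3 s.py
```

```text
t 17.9 pos [ 0.4867 -0.1926  0.2164] yaw y -18.02 tilt [0.08 0.08]
F tool [ 4.48  2.4  -0.1 ] M world [ 0.767 -0.68   0.128] q6 -0.28 w 0.008377187392688126 g 50.000645883019374
to dial grip (tool mm) [-1.6 -0.1 42.4]
```

Request:
send_rows(deltas="0 0 0.1 0 0 6 0;0 0 0.1 0 0 6 0;0 0 0.1 0 0 6 0;0 0 0 0 0 0 0")

```text
time: 18.4
position: [0.4867, -0.1926, 0.2161]
tool_rot: [0.891, 0.454, 0.001, -0.0]
ft_force: [3.7, 4.1, -0.7]
grip_width: 0.0085
grip_force: 50.0
```

```bash
python3 s.py
```

```text
t 18.4 pos [ 0.4867 -0.1926  0.2161] yaw y -35.99 tilt [0.08 0.07]
F tool [5.53 0.61 0.7 ] M world [ 0.772 -0.75   0.211] q6 0.04 w 0.008547237862134923 g 50.00037401699586
to dial grip (tool mm) [-1.5  0.4 42.1]
```

Request:
send_rows(deltas="0 0 0.1 0 0 5 0;0 0 0.1 0 0 5 0;0 0 0.1 0 0 5 0;0 0 0.1 0 0 5 0;0 0 0 0 0 0 0")

```text
time: 19.02
position: [0.4867, -0.1927, 0.2158]
tool_rot: [0.956, 0.294, 0.001, 0.0]
ft_force: [3.6, 4.6, 1.5]
grip_width: 0.0092
grip_force: 51.0
```

```bash
python3 s.py
```

```text
t 19.025 pos [ 0.4867 -0.1927  0.2158] yaw y -55.80 tilt [0.06 0.02]
F tool [ 5.56 -1.81 -1.52] M world [ 0.808 -0.653  0.902] q6 0.38 w 0.009240297677957107 g 51.018661858761334
to dial grip (tool mm) [-1.2  0.8 41.8]
```

Request:
send_rows(deltas="0 0 0 0 0 2.5 0;0 0 0 0 0 2.5 0;0 0 0 0 0 0 0;0 0 0 0 0 0 0", newtons=60)

```text
time: 19.52
position: [0.4868, -0.1927, 0.2158]
tool_rot: [0.967, 0.253, 0.0, 0.0]
ft_force: [3.7, 5.2, 1.0]
grip_width: 0.0095
grip_force: 64.7
```

```bash
python3 s.py
```

```text
t 19.525 pos [ 0.4868 -0.1927  0.2158] yaw y -60.66 tilt [ 0.05 -0.01]
F tool [ 5.77 -2.71 -0.96] M world [ 0.834 -0.734  1.291] q6 0.47 w 0.009549562486741655 g 64.6889197442215
to dial grip (tool mm) [-1.2  0.9 41.8]
```

Hard home at 1.3 N m. Release, lift and look.

Request:
send_rows(deltas="0 0 0 0 0 0 1;0 0 0 0 0 0 1;0 0 0 0 0 0 1;0 0 0 0 0 0 1;0 0 -40 0 0 0 1;0 0 -38 0 0 0 1;-35 0 0 0 0 0 1;-34 0 0 0 0 0 1;0 0 0 0 0 0 1;0 0 0 0 0 0 1")

```text
time: 20.78
position: [0.4261, -0.2271, 0.2938]
tool_rot: [0.968, 0.25, 0.0, 0.0]
ft_force: [-0.5, -0.5, -0.5]
grip_width: 0.0863
grip_force: 0.0
```

```bash
python3 s.py
python3 - <<'E'
from h import *
c=robot.camera("wrist");np.save("cam.npy",c,allow_pickle=True)
b=robot.find_in("wrist","dial_grip")[0]["box"]
x,y=max(int((b[0]+b[2])/2),80),max(int((b[1]+b[3])/2),60)
save(c,"d",(x-80,y-60,x+80,y+60),5);print(x-80,y-60)
E
```

```text
t 20.775 pos [ 0.4261 -0.2271  0.2938] yaw y -61.02 tilt [ 0.04 -0.01]
F tool [-0.7   0.21  0.49] M world [-0.036  0.036  0.056] q6 0.34 w 0.08629328993794307 g 0.0
to dial grip (tool mm) [6.850e+01 1.000e-01 1.198e+02]
172 49
```

View pics/d.png

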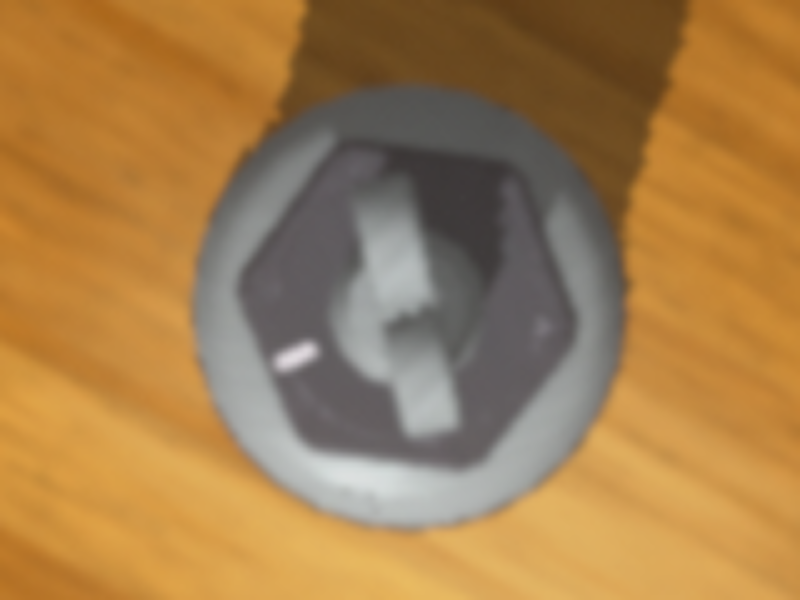

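Hexagon corners at crop (342,140), (512,162), (577,322), (472,467), (308,443), (240,282). The mark is at (297,355), and the wing runs from (385,180) to (430,435).

Run:
```python
from h import *
c=np.load("cam.npy",allow_pickle=True).item()
P=lambda l,z: world(c,np.array(l)/5.+[172-.4,49-.4],z)
h=P([(342,140),(512,162),(577,322),(472,467),(308,443),(240,282)],.134)
m=P([(297,355)],.1345).mean(0); w=P([(385,180),(430,435)],.163)
ctr=h.mean(0);print(ctr)
a=np.degrees(np.arctan2(*(h-ctr)[:,1::-1].T)); print("flat", np.degrees(np.angle(np.exp(1j*np.radians(a*6)).mean()))/6+30)
print("mark",np.degrees(np.arctan2(*(m-ctr)[1::-1])),np.hypot(*(m-ctr)[:2]))
print("wing",w.mean(0),np.degrees(np.arctan2(*(w[1]-w[0])[1::-1])))
for n in ("scene","side"):
    c=robot.camera(n)
    for t in ("mug","honey_jar","lemon"):
        r=robot.cut_out(n,t)
        if r:
            v,u=np.nonzero(r[0]["region"]&(c["depth"]>0));print(n,t,round(r[0]["p"],2),np.round(r[0]["box"]),np.median(world(c,np.c_[u,v]),0).round(3))
```

```text
[ 0.48676419 -0.19350937  0.134     ]
flat 21.928291857969505
mark 142.84554897728535 0.019692863858252866
wing [ 0.48585917 -0.1939873   0.163     ] -140.82392854449998
scene mug 0.75 [248. 243. 316. 318.] [ 0.427 -0.487  0.066]
scene honey_jar 0.65 [245. 145. 268. 188.] [ 0.612 -0.073  0.06 ]
scene lemon 0.77 [316. 222. 344. 251.] [ 0.613 -0.396  0.042]
side mug 0.95 [262. 162. 298. 209.] [ 0.435 -0.435  0.068]
side honey_jar 0.93 [173. 267. 213. 331.] [ 0.622 -0.028  0.07 ]
side lemon 0.71 [198. 196. 220. 220.] [ 0.625 -0.362  0.041]
```

```bash
python3 -c "
from rig import robot
print(robot.hand_in())"
```

```text
the job is handed in; nothing more can be done
None
```

I turned the dial to its hard stop (1.4 N m), backed it off five clicks, and tightened the wing nut hard home (1.3 N m) with the dial still at that setting; mug, jar and lemon did not move, and the job is handed in at about 21 s.

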